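# Lock the bayonet filter cartridge into the vapour-filter base

## Task

Pick up the filter cartridge by its bar grip and fit it in the round filter base: find the two slots in the rim with its lugs, push it down against the spring, and twist it clockwise (seen from above) to the stop, so that on letting go the spring lifts it into its lock and it stays held down. Work gently: never force the cartridge against the base, and leave the tissue block, the timer and the forceps where they are.

Things in the scene. Friction and masses are not known exactly. Their poses are not given: they have to be found in the camera images.
- cartridge: Loose filter cartridge, 250 g, 73 mm tall, upright on the bench. Origin: centre of its underside, z up. White body 48 mm in diameter to z = 32 mm (lowest 7 mm taper to 40 mm). Two steel lugs, 8 mm wide and high, stick out along +x and -x at z = 12 mm, 66 mm over their tips. Grey disc, 60 mm in diameter, z = 32 to 40 mm. Half a turn about z changes nothing.
- grip (a point): Point on the axis of the cartridge, 62 mm above its underside, in its bar grip: 52 mm long along x (parallel to the lugs), 14 mm wide in y, from 40 to 73 mm above the underside. Moves with the cartridge.
- filter_base: Grey and aluminium round filter base fixed to the bench: 112 mm foot, 90 mm ring, 45 mm high, black hose spigot along +x. Origin: centre of its underside, z up. Its bore is 52 mm wide, with two opposite slots 14 mm wide, 72 mm over both. The line through the slots lies anywhere within 0.75 rad of the base's x axis and is not measured: look, or feel for it. The ring does not turn in use.
- mouth (a point): Point on the base's axis at the height of the rim, 45 mm above its origin. The cartridge's underside is 8 mm below it with the lugs resting on the rim (they drop when they meet the slots), 16 mm when it meets the seat, over 24 mm to turn under the lip, 28 mm at the bottom, 21 mm when locked.
- track (a point): Point on the base's axis, 30 mm above its origin, where the lugs turn. Under the lip (8 mm thick) the lugs turn 50 degrees clockwise, seen from above, from the slots to a stop; a stop bars the other way. Over the last part the lip is 5 mm thick, so the spring lifts the lugs 3 mm into a pocket there. Pressing, rubbing or twisting forces on the base must stay below 60 N.
- seat (a joint): Sprung black seat plate in the base, how far it is pressed down (m): 0 at rest, more than 0.008 while the lugs pass under the lip, 0.012 at the bottom, about 0.005 when the cartridge is locked. It pushes up with 5.5 N at 0 and 0.6 N more for each mm.
- bystander_block: Bystander: tissue block on a white cassette, 28 x 41 x 14 mm, lying near the base; leave it alone. Origin: centre of its underside.
- bystander_timer: Bystander: white kitchen-type timer, 30 x 62 x 58 mm, standing near the base; leave it alone. Origin: centre of its underside.
- bystander_forceps: Bystander: steel forceps, 17 x 121 x 9 mm, lying near the cartridge; leave them alone. Origin: centre of the underside.

How it is judged:
By the outcome, as a careful person would: the job done as asked, in the order asked, and still so for the second after the job is handed in, with the robot touching nothing.
It also fails if it takes over 72 s, if anything falls off the work surface, if the arm or the gripper's body presses on something with over 40 N, if the wrist force passes 120 N, or if a joint passes its speed limit or range.

## Robot

A 6-joint arm with a two-finger parallel gripper is mounted at the origin on a cart in front of the work surface, level with it; the furniture and walls round the work are solid. World frame = base frame: x ahead of the robot, y to its left, z up, the work surface at z = 0. Lengths are in m, angles in rad, forces in N, time in s.
With the tool pointing down it reaches from about 0.3 to 0.875 m from the base axis. Payload 6.4 kg.
Tool frame: the origin (TCP) lies between the finger pads; the fingertips stand 11 mm ahead of it and the grasp point (between the pads) lies 8 mm behind it (ctrl.tcp_to_tips is the distance from the TCP to the fingertips, in m); x points along the fingers, z is the direction in which the jaws open and shut, and the axes are right-handed (so a half turn about x gives the same grasp; the last joint's range is limited). The gripper opens to 85 mm and grips with 20 to 120 N. Pads are 22 mm wide; open, the fingers measure 114 mm over their backs; the gripper's body (76 mm by 85 mm) begins 54 mm behind the grasp point. The pads swing forward as they close: fully open they stand 13 mm farther back than shut.
Start: joints at [0.916, 0.181, 1.607, -0, 1.354, -0.206], TCP at [0.249, 0.518, 0.242] pointing down, gripper open.
Joint ranges: [-2.99, 2.99], [-0.89, 2.07], [0.3, 2.58], [-1.14, 4.28], [0, 2.63], [-3.12, 3.12]. Speed limits (rad/s): [2.57, 2.57, 3.01, 3.14, 3.14, 3.14].

## Interface

Orientations are given as a unit quaternion [w, x, y, z].
In Python, from bench import ctrl, eyes, hand_in gives the robot as it stands. The module is installed in compiled form; this text tells all that it offers.
- The arm moves only by the tool step_arm, never from a script. Its arguments are lists of equal length, an entry for each row: "xyz": the shift along the world's x, y, z in mm, a list of three; "spin": the turn about the world's z in rad; "fingers": the opening in per cent of the stroke, from 0 (shut) to 100 (fully open). A call has 1 to 10 rows; each row is the pose to reach, as a shift and turn from the pose commanded when the call began; what a row does not reach only later rows make up. A row lasts 1/10 s, in which the tool goes at most 50 mm and 8.59 degrees, less where a joint would pass 70% of its speed; a pose out of reach is approached as far as the arm can. A call with a gripper value outside its range is refused whole. The fingers move at their own pace and stop on an object; the grip force is fixed at half the most. Time passes only in rows, so rows that repeat a pose let the fingers close. It gives the time, the measured TCP pose, the force and the opening at its end, in the units of the state.
- ctrl.get_obs(): the state, without advancing time (a new reading comes with each control period).
- eyes.camera(name): name is "side" or "top" or "wrist"; returns the picture (480x640x3 uint8, red, green, blue); there is no depth.
- eyes.camera_model(name): a dict with "vertical_fov" (degrees; the focal length in pixels is half the picture's height over the tangent of half this angle, whatever the lens; pixels are square), "cx", "cy" (the principal point, pixels), "pose" (4x4, takes a point from camera to world coordinates); the wrist camera has in their place "tool_from_camera" (4x4, takes a point from camera to tool coordinates, whose origin is the TCP and whose axes are the tool frame's). Camera axes: x right, y up, looking along -z (the intrinsics and any distortion apply to the point x, -y, -z); pixel columns grow to the right and rows downward; lengths in m; the calibration is good to about 2 mm. A picture is of the moment at which its call begins: read the wrist's pose just before it. camera_model takes no time and is no camera call.
- hand_in(): hands the job in, once; it reports no verdict.
The state is a dict: "time_s": time; "q": joint angles; "dq": joint speeds; "joint_efforts": joint torques, N m; "eef_pos": TCP position; "eef_rot": TCP orientation; "wrist_force": force on the tool from outside, world axes, zero at the start; "torque": the same for the moment, N m; "opening": opening from 0.0 (shut) to 1.0 (fully open).
Only numpy, scipy, OpenCV 4.12 (cv2) and the standard library are available. Lean on these libraries where they do the work, as an engineer would, in place of code of your own. Each camera call takes 0.05 s, during which the arm holds its last target.

## Working session

There is one attempt and no reset: what is moved stays moved. The work goes in short steps, Python scripts to look and compute and a tool call to move; the robot and the scene stay as the last step left them, time stands still between calls to the robot, and variables do not carry over. Pictures are saved under pics/ and viewed, and the job is handed in when it is done.

Besides the shell and the picture viewer there is one more tool, called after "Emit:" by a JSON object that holds its "op" and its "data", one argument or row to a line. step_arm: Moves the arm, as the interface text tells. Its arguments: {"type":"object","properties":{"xyz":{"type":"array"},"spin":{"type":"array"},"fingers":{"type":"array"}},"required":["xyz","spin","fingers"]}

```bash
mkdir -p pics
python3 - <<'E'
from bench import ctrl,eyes
import cv2,numpy as np
o=ctrl.get_obs();print(o)
print(ctrl.tcp_to_tips)
for n in["side","top","wrist"]:
    im=eyes.camera(n);cv2.imwrite(f"pics/{n}0.png",im[:,:,::-1]);print(n,eyes.camera_model(n))
E
```

```text
{'time_s': 0.0, 'q': array([ 9.15678945e-01,  1.81563841e-01,  1.60801799e+00, -3.09735625e-05,
        1.35377754e+00, -2.06275832e-01]), 'dq': array([ 0.00015086,  0.00038071, -0.0009203 , -0.00025593, -0.00071673,
        0.00248869]), 'joint_efforts': array([ 1.91892890e-03, -4.44872510e+01, -3.51342559e+01, -2.22180297e-04,
        9.00254556e-03,  4.44660066e-05]), 'eef_pos': array([0.24915227, 0.51762226, 0.24136648]), 'eef_rot': array([ 0.59814891, -0.37641956,  0.59931297,  0.37596563]), 'wrist_force': array([ 0.46487848, -0.71867547,  0.35385855]), 'torque': array([ 0.02187844, -0.06351347, -0.01449906]), 'opening': 1.001724394470947}
0.011
side {'vertical_fov': 45.88664351989272, 'cx': 319.56054373875077, 'cy': 242.5947405219314, 'pose': array([[ 0.99855009, -0.03699945,  0.03909929,  0.57461474],
       [ 0.05082315,  0.40862076, -0.91128814, -1.37351565],
       [ 0.01774038,  0.91195401,  0.40990873,  0.67571521],
       [ 0.        ,  0.        ,  0.        ,  1.        ]])}
top {'vertical_fov': 51.373815080257145, 'cx': 318.81562620713186, 'cy': 242.26649536662353, 'pose': array([[ 0.02877305,  0.98485934, -0.17095085,  0.28998653],
       [-0.99956911,  0.0273553 , -0.0106436 , -0.06168098],
       [-0.00580603,  0.17118344,  0.98522207,  1.34186443],
       [ 0.        ,  0.        ,  0.        ,  1.        ]])}
wrist {'vertical_fov': 59.38728558508093, 'cx': 324.10087091738416, 'cy': 236.72537326660438, 'tool_from_camera': array([[ 2.77325658e-04,  2.95138712e-01, -9.55454376e-01,
        -1.32544959e-01],
       [ 1.13683454e-03,  9.55453702e-01,  2.95138834e-01,
         7.57283487e-02],
       [ 9.99999315e-01, -1.16804310e-03, -7.05520545e-05,
        -5.42085221e-04],
       [ 0.00000000e+00,  0.00000000e+00,  0.00000000e+00,
         1.00000000e+00]])}
```

View pics/top0.png

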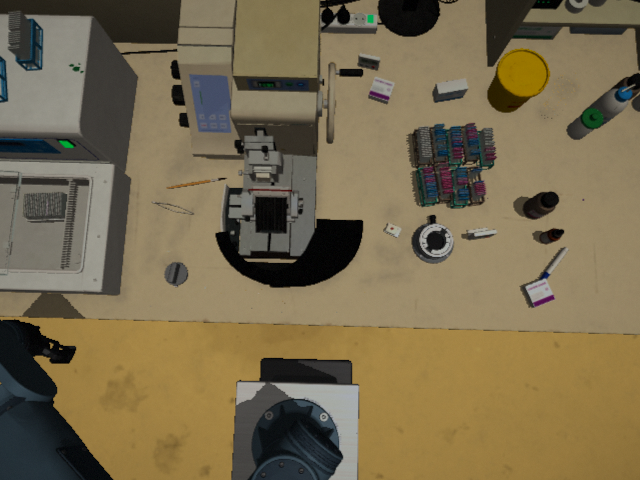

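View pics/side0.png

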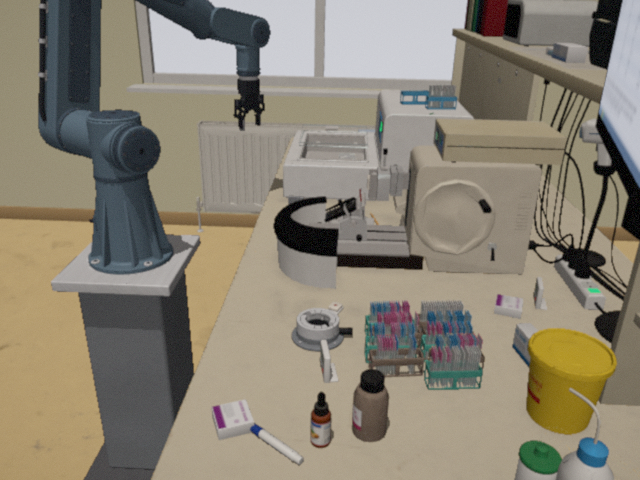

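View pics/wrist0.png

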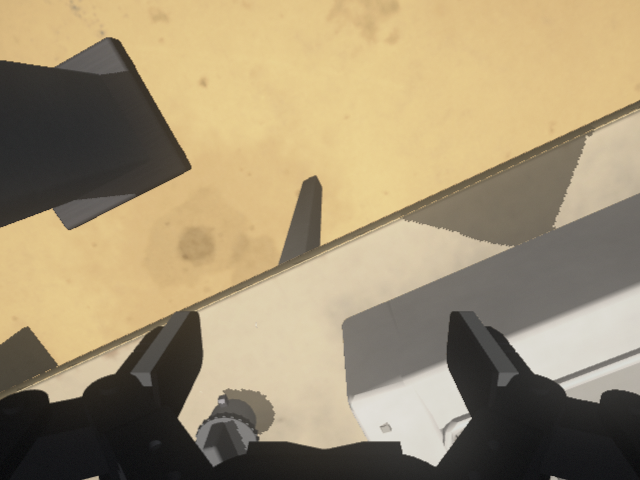

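```bash
cat > h.py <<'E'
from bench import ctrl,eyes
import cv2,numpy as np
from scipy.spatial.transform import Rotation as R
def model(n,o=None):
    m=eyes.camera_model(n);f=240/np.tan(np.radians(m['vertical_fov']/2))
    if 'pose' in m:T=np.array(m['pose'])
    else:
        A=np.eye(4);q=o['eef_rot'];A[:3,:3]=R.from_quat([q[1],q[2],q[3],q[0]]).as_matrix();A[:3,3]=o['eef_pos'];T=A@m['tool_from_camera']
    return f,m['cx'],m['cy'],T
def ray(M,u,v,z):
    f,cx,cy,T=M
    d=T[:3,:3]@np.array([(u-cx)/f,-(v-cy)/f,-1]);p=T[:3,3]
    return p+d*(z-p[2])/d[2]
def proj(M,P):
    f,cx,cy,T=M
    p=(np.atleast_2d(P)-T[:3,3])@T[:3,:3]
    return np.c_[cx+f*p[:,0]/-p[:,2],cy-f*p[:,1]/-p[:,2]]
def crop(src,dst,x,y,w,h,s):
    im=cv2.imread(src)[y:y+h,x:x+w];cv2.imwrite(dst,cv2.resize(im,None,fx=s,fy=s,interpolation=cv2.INTER_CUBIC))
E
python3 - <<'E'
from h import *
M=model('top')
print(ray(M,176,272,.04),ray(M,434,241,.045))
crop('pics/top0.png','pics/c1.png',140,240,80,60,10)
crop('pics/top0.png','pics/c2.png',380,205,120,70,6)
crop('pics/side0.png','pics/c3.png',270,290,100,70,8)
E
```

```text
[0.42626783 0.32492196 0.04      ] [ 0.52682777 -0.35104351  0.045     ]
```

View pics/c1.png

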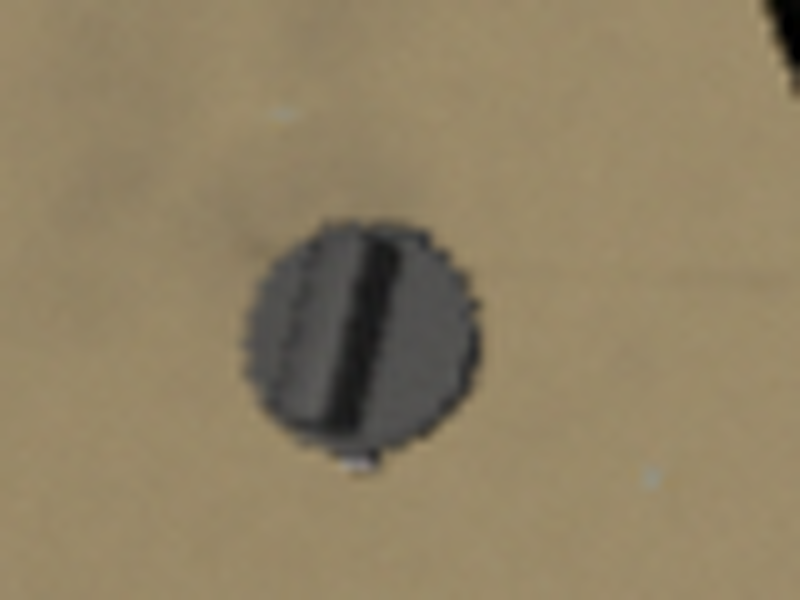

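View pics/c2.png

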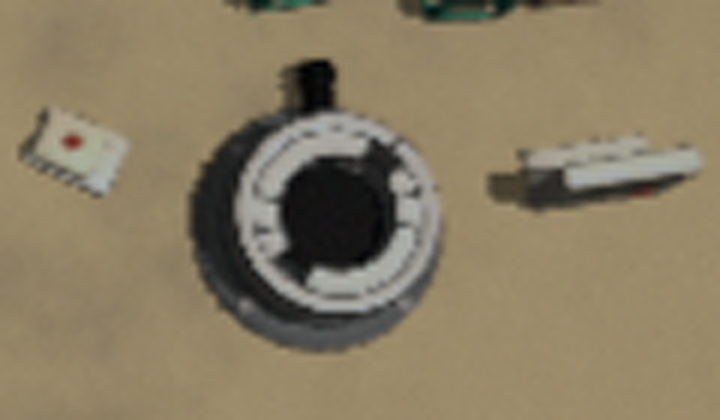

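View pics/c3.png

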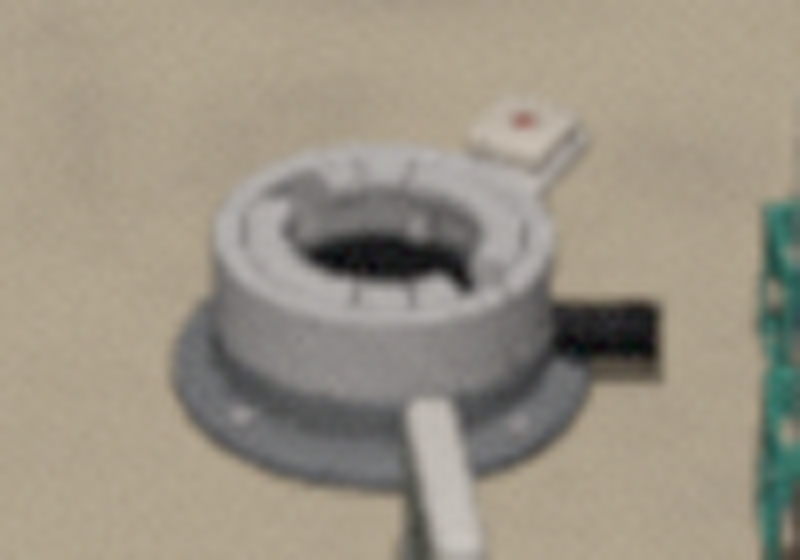

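Run:
```python
from h import *
M=model('top')
def c(u,v,z,x0=140,y0=240,s=10): return ray(M,x0+(u+.5)/s-.5,y0+(v+.5)/s-.5,z)
print('disc',c(364,337,.04)); print('bar',c(324,333,.073))
a=c(315,245,.073)-c(285,415,.073);b=c(365,240,.073)-c(330,430,.073);d=c(400,245,.04)-c(355,430,.04)
for k in(a,b,d):print(np.degrees(np.arctan2(k[1],k[0])))
l=c(360,458,.016);print('lug',l)
k=lambda u,v,z=.045:c(u,v,z,380,205,6)
print('ring',k(339,212)); s1,s2=k(385,155),k(295,265);print(s1,s2,(s1+s2)/2,np.linalg.norm(s1-s2),np.degrees(np.arctan2(*(s1-s2)[[1,0]])))
print('spigot',k(318,70,.02), 'block',k(75,150,.014),'timer',k(635,168,.058))
```

```text
disc [0.42297461 0.32479685 0.04      ]
bar [0.42034093 0.32532665 0.073     ]
-5.460356230043344
-5.988811986910255
-9.332380823106808
lug [0.39311526 0.33047001 0.016     ]
ring [ 0.52988229 -0.3565578   0.045     ]
[ 0.55598725 -0.37709171  0.045     ] [ 0.50574449 -0.33704586  0.045     ] [ 0.53086587 -0.35706878  0.045     ] 0.06424955562059878 -38.55650283049306
spigot [ 0.59943595 -0.35351638  0.02      ] block [ 0.56078673 -0.24486734  0.014     ] timer [ 0.55054685 -0.48261784  0.058     ]
```

Run:
```python
from h import *
o=ctrl.get_obs();q=o['eef_rot'];A=R.from_quat([q[1],q[2],q[3],q[0]]).as_matrix();print(A.round(3));print(np.degrees(np.arctan2(A[1,2],A[0,2])))
```

```text
[[-0.001 -0.901  0.434]
 [-0.001  0.434  0.901]
 [-1.     0.    -0.001]]
64.28522959163556
```

Emit:
{"op": "step_arm", "data": {
  "xyz": [
    [20, -40, 10],
    [50, -80, 10],
    [90, -120, 10],
    [130, -160, 0],
    [160, -190, -20],
    [173, -193, -30],
    [173, -193, -30],
    [173, -193, -30]
  ],
  "spin": [0, 0.05, 0.1, 0.2, 0.29, 0.29, 0.29, 0.29],
  "fingers": [100, 100, 100, 100, 100, 100, 100, 100]
}}

```text
time_s: 0.95
eef_pos: [0.4222, 0.3248, 0.2119]
eef_rot: [0.538, -0.458, 0.539, 0.459]
wrist_force: [0.2, -0.5, 0.1]
opening: 1.0
```

Run:
```python
from h import *
o=ctrl.get_obs();print(o['eef_pos'],o['eef_rot'],o['q'],o['time_s'])
im=eyes.camera('wrist');cv2.imwrite('pics/w1.png',im[:,:,::-1]);np.save('w1.npy',np.r_[o['eef_pos'],o['eef_rot']])
```

```text
[0.42219628 0.32483668 0.21189716] [ 0.53793532 -0.45810266  0.53888353  0.45866336] [ 4.32580627e-01  1.17231667e-01  1.74301677e+00  4.19755210e-04
  1.28284923e+00 -9.78111009e-01] 0.95
```

View pics/w1.png

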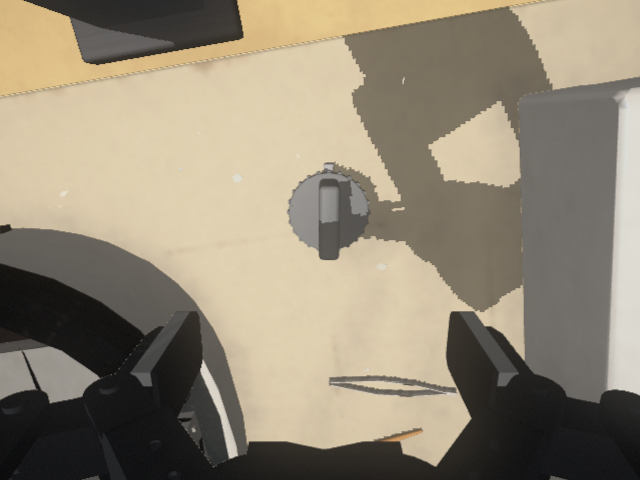

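Run:
```python
from h import *
crop('pics/w1.png','pics/w1c.png',280,155,100,115,5)
```

```text
(no output)
```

View pics/w1c.png

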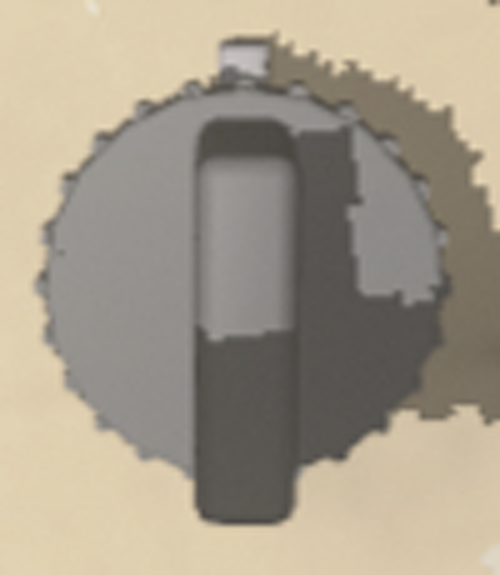

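Run:
```python
from h import *
w=np.load('w1.npy');M=model('wrist',dict(eef_pos=w[:3],eef_rot=w[3:]))
def c(u,v,z): return ray(M,280+(u+.5)/5-.5,155+(v+.5)/5-.5,z)
a,b=c(246,155,.073),c(246,523,.073);print(a,b,(a+b)/2,np.linalg.norm(a-b),np.degrees(np.arctan2(*(b-a)[[1,0]])))
print(c(45,285,.04),c(445,285,.04),(c(45,285,.04)+c(445,285,.04))/2)
q=w[3:];A=R.from_quat([q[1],q[2],q[3],q[0]]).as_matrix();print(np.degrees(np.arctan2(A[1,2],A[0,2])))
print(ray(M,395,390,0),ray(M,330,382,.005))
```

```text
[0.39589613 0.33168428 0.073     ] [0.44621483 0.32378014 0.073     ] [0.42105548 0.32773221 0.073     ] 0.05093571639492717 -8.927171343848633
[0.41631181 0.29856054 0.04      ] [0.42572326 0.35727986 0.04      ] [0.42101753 0.3279202  0.04      ]
80.81985108997421
[0.6153765 0.3625592 0.       ] [0.59294438 0.30256761 0.005     ]
```

Emit:
{"op": "step_arm", "data": {
  "xyz": [
    [-1, 3, -40],
    [-1, 3, -75],
    [-1, 3, -105],
    [-1, 3, -130],
    [-1, 3, -145],
    [-1, 3, -156],
    [-1, 3, -156],
    [-1, 3, -156]
  ],
  "spin": [0, 0, 0, 0, 0, 0, 0, 0],
  "fingers": [50, 50, 50, 50, 50, 50, 50, 50]
}}

```text
time_s: 1.8
eef_pos: [0.4216, 0.3289, 0.0572]
eef_rot: [0.538, -0.459, 0.537, 0.459]
wrist_force: [0.8, 0.2, 0.3]
opening: 0.499
```

Run:
```python
from h import *
im=eyes.camera('wrist');cv2.imwrite('pics/w2.png',im[:,:,::-1])
```

```text
(no output)
```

View pics/w2.png

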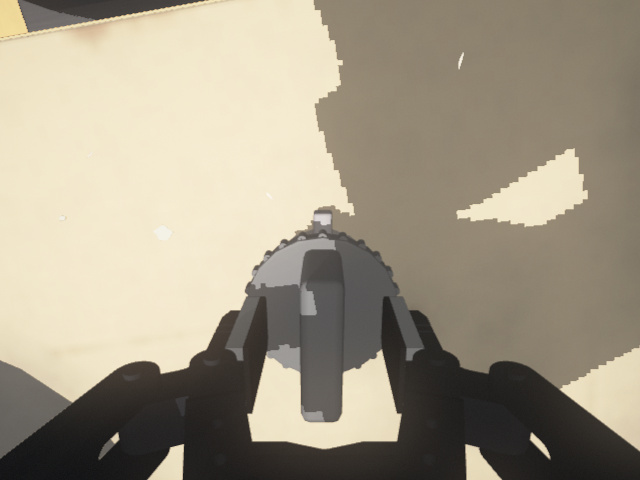

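Emit:
{"op": "step_arm", "data": {
  "xyz": [
    [0, 0, 0],
    [0, 0, 0],
    [0, 0, 0],
    [0, 0, 0],
    [0, 0, 0],
    [0, 0, 0],
    [0, 0, 0],
    [0, 0, 0]
  ],
  "spin": [0, 0, 0, 0, 0, 0, 0, 0],
  "fingers": [25, 0, 0, 0, 0, 0, 0, 0]
}}

```text
time_s: 2.65
eef_pos: [0.4222, 0.3284, 0.0573]
eef_rot: [0.539, -0.459, 0.538, 0.459]
wrist_force: [-1.4, 0.1, 6.6]
opening: 0.15
```

Emit:
{"op": "step_arm", "data": {
  "xyz": [
    [0, 0, 20],
    [0, 0, 50],
    [0, 0, 90],
    [-5, 0, 130],
    [-10, 0, 170],
    [-20, -10, 210],
    [-25, -30, 240],
    [-30, -60, 260],
    [-35, -100, 265],
    [-38, -140, 265]
  ],
  "spin": [0, 0, 0, 0, 0, 0, 0, 0, 0, 0],
  "fingers": [0, 0, 0, 0, 0, 0, 0, 0, 0, 0]
}}

```text
time_s: 3.65
eef_pos: [0.3831, 0.1871, 0.3223]
eef_rot: [0.538, -0.46, 0.537, 0.459]
wrist_force: [0.5, -0.1, -2.0]
opening: 0.152
```

Run:
```python
from h import *
im=eyes.camera('wrist');cv2.imwrite('pics/w3.png',im[:,:,::-1])
im=eyes.camera('side');cv2.imwrite('pics/s3.png',im[:,:,::-1])
```

```text
(no output)
```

View pics/w3.png

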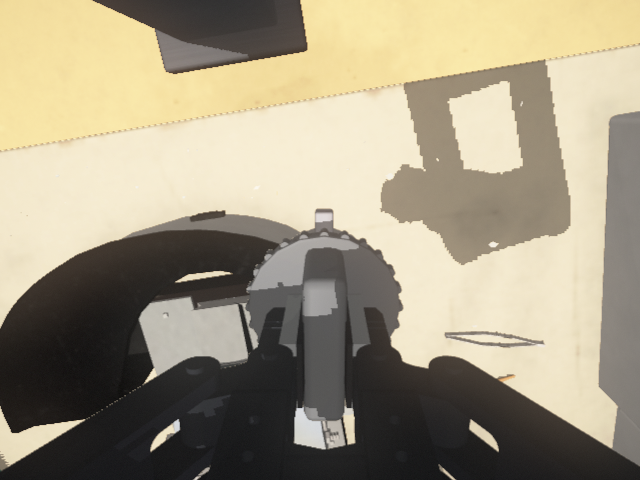

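View pics/s3.png

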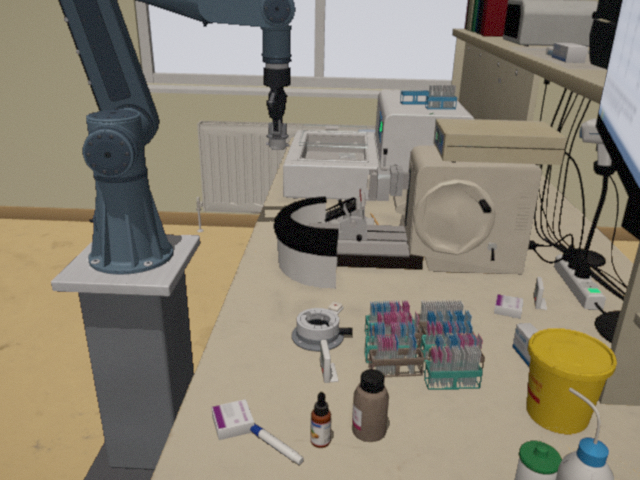

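Emit:
{"op": "step_arm", "data": {
  "xyz": [
    [0, -40, 0],
    [0, -85, 0],
    [0, -130, 0],
    [0, -175, 0],
    [0, -220, 0],
    [0, -265, 0],
    [0, -310, 0],
    [10, -355, 0],
    [30, -390, 0],
    [60, -410, 0]
  ],
  "spin": [0, 0, 0, 0, 0, 0, 0, 0, 0, 0],
  "fingers": [0, 0, 0, 0, 0, 0, 0, 0, 0, 0]
}}

```text
time_s: 4.75
eef_pos: [0.4432, -0.2246, 0.3207]
eef_rot: [0.539, -0.458, 0.539, 0.458]
wrist_force: [0.3, -0.4, -1.8]
opening: 0.158
```

Emit:
{"op": "step_arm", "data": {
  "xyz": [
    [30, 0, -10],
    [60, -5, -20],
    [90, -10, -40],
    [110, -15, -60],
    [110, -15, -80],
    [110, -15, -80],
    [110, -15, -80]
  ],
  "spin": [-0.1, -0.2, -0.3, -0.4, -0.51, -0.51, -0.51],
  "fingers": [0, 0, 0, 0, 0, 0, 0]
}}

```text
time_s: 5.45
eef_pos: [0.5531, -0.2364, 0.2407]
eef_rot: [0.636, -0.309, 0.636, 0.31]
wrist_force: [-0.9, 0.5, -2.4]
opening: 0.152
```

Run:
```python
from h import *
o=ctrl.get_obs();print(o['eef_pos'],o['eef_rot'],o['q'],o['time_s'])
im=eyes.camera('wrist');cv2.imwrite('pics/w4.png',im[:,:,::-1]);np.save('w4.npy',np.r_[o['eef_pos'],o['eef_rot']])
```

```text
[ 0.55312432 -0.23639167  0.24065755] [ 0.63558307 -0.30851232  0.63628726  0.30982709] [-6.01019724e-01  2.41781174e-01  1.53782659e+00  5.50324505e-05
  1.36409346e+00 -1.50606875e+00] 5.45
```

View pics/w4.png

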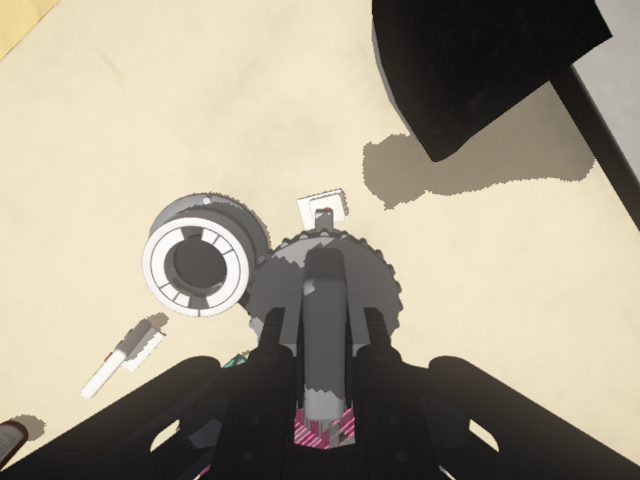

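Base with its slots is visible at left; enlarge.

Run:
```python
from h import *
crop('pics/w4.png','pics/w4c.png',130,180,150,150,5)
crop('pics/w4.png','pics/w4d.png',230,190,190,240,3)
```

```text
(no output)
```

View pics/w4c.png

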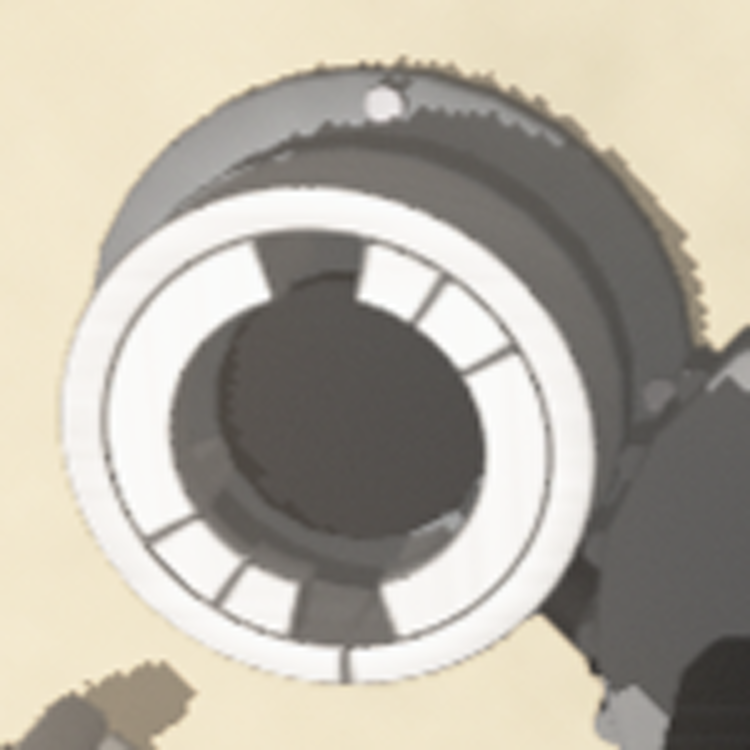

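View pics/w4d.png

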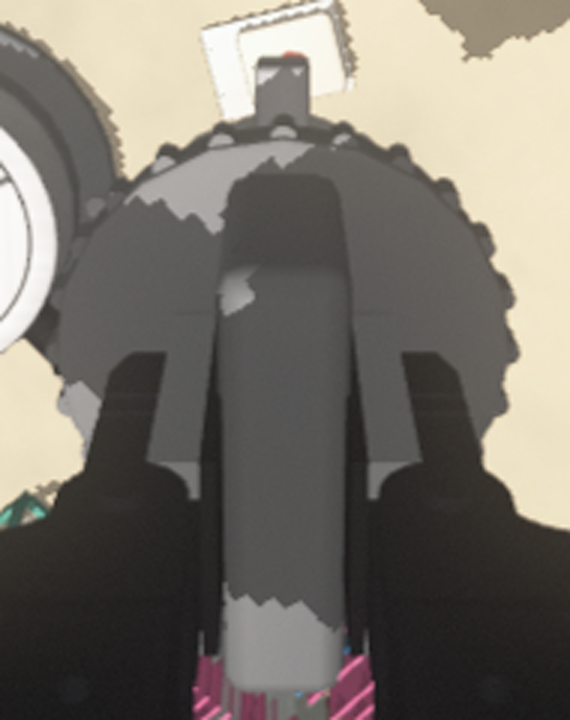

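Run:
```python
from h import *
from scipy.optimize import least_squares
w=np.load('w4.npy');M=model('wrist',dict(eef_pos=w[:3],eef_rot=w[3:]))
def c(u,v,z=.045): return ray(M,130+(u+.5)/5-.5,180+(v+.5)/5-.5,z)[:2]
def fit(P):
    P=np.array(P);r=least_squares(lambda p:np.hypot(P[:,0]-p[0],P[:,1]-p[1])-p[2],[*P.mean(0),.04]);return r.x,r.fun
print(fit([c(*p) for p in[(62,420),(597,460),(300,185),(355,683),(92,290)]]))
print(fit([c(*p) for p in[(102,405),(552,460),(310,230),(150,540),(520,350)]]))
print(fit([c(*p) for p in[(172,410),(485,465),(272,300),(357,300),(300,580),(380,585)]]))
T=[c(250,243),c(272,300),c(370,245),c(357,300)];B=[c(300,580),c(290,635),c(380,585),c(397,635)]
t=np.mean(T,0);b=np.mean(B,0);print(t,b,(t+b)/2,np.linalg.norm(t-b),np.degrees(np.arctan2(*(b-t)[::-1])))
for P in(T,B):print(np.linalg.norm(P[0]-P[2]),np.linalg.norm(P[1]-P[3]))
q=w[3:];A=R.from_quat([q[1],q[2],q[3],q[0]]).as_matrix();print('jaw',np.degrees(np.arctan2(A[1,2],A[0,2])))
# cartridge in hand: lug (from w4d, 3x at 230,190): lug x 257..308 row 65 ; bar top edges at row 270: 219,351; far row 690: 224,343
def d(u,v,z): return ray(M,230+(u+.5)/3-.5,190+(v+.5)/3-.5,z)
zu=w[2]-.0573
Tw=lambda P:(P-w[:3])@A
for nm,P in dict(lug=d(282.5,58,zu+.016),barn=d(285,270,zu+.073),barf=d(283.5,688,zu+.073),discL=d(58,310,zu+.04),discR=d(511,310,zu+.04)).items():print(nm,Tw(P)*1000)
```

```text
(array([ 0.528011  , -0.35405543,  0.04460925]), array([-2.97487118e-04,  8.31854775e-05, -2.54740085e-04, -6.30148768e-06,
        4.75343215e-04]))
(array([ 0.52785344, -0.35408953,  0.03698493]), array([ 0.00061479,  0.00032481, -0.00024892, -0.00051053, -0.00018015]))
(array([ 0.52819085, -0.35427146,  0.02617923]), array([ 8.38733559e-05, -8.67635399e-05,  1.96836891e-05, -3.29534990e-05,
       -3.42261128e-04,  3.58421240e-04]))
[ 0.50456255 -0.33579638] [ 0.5516636  -0.37331881] [ 0.52811308 -0.3545576 ] 0.060219940990370174 -38.54212271427129
0.019444510864720443 0.013906016707555355
0.013600827807254762 0.018405677041237127
jaw 51.85484427892324
lug [41.37216675 34.16870078 -0.71716146]
barn [-15.64521457  25.99434051  -0.40444772]
barf [-15.7515317  -24.45269697  -0.49485273]
discL [ 17.31591705   6.36654938 -29.76054844]
discR [17.31123015  6.44501904 28.93849404]
```

Emit:
{"op": "step_arm", "data": {
  "xyz": [
    [-10, -40, 0],
    [-20, -80, 0],
    [-24, -110, 0],
    [-24, -118, -30],
    [-24, -118, -65],
    [-24, -118, -100],
    [-24, -118, -120],
    [-24, -118, -130],
    [-24, -118, -130]
  ],
  "spin": [0, 0, 0, -0.007, -0.007, -0.007, -0.007, -0.007, -0.007],
  "fingers": [0, 0, 0, 0, 0, 0, 0, 0, 0]
}}

```text
time_s: 6.4
eef_pos: [0.5293, -0.3548, 0.1113]
eef_rot: [0.637, -0.306, 0.637, 0.306]
wrist_force: [0.3, 0.0, -2.0]
opening: 0.154
```

Run:
```python
from h import *
o=ctrl.get_obs();print(o['eef_pos'],o['eef_rot'],o['wrist_force'],o['time_s'])
im=eyes.camera('wrist');cv2.imwrite('pics/w5.png',im[:,:,::-1]);np.save('w5.npy',np.r_[o['eef_pos'],o['eef_rot']])
im=eyes.camera('side');cv2.imwrite('pics/s5.png',im[:,:,::-1])
im=eyes.camera('top');cv2.imwrite('pics/t5.png',im[:,:,::-1])
crop('pics/s5.png','pics/s5c.png',260,240,120,120,5)
```

```text
[ 0.52927068 -0.35483013  0.11126221] [ 0.63730059 -0.30600793  0.63742245  0.30643063] [ 0.29285229  0.04600011 -2.02603764] 6.4
```

View pics/w5.png

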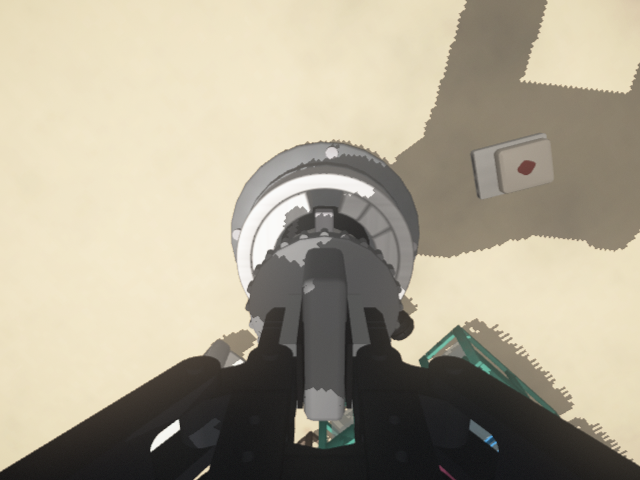

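View pics/s5c.png

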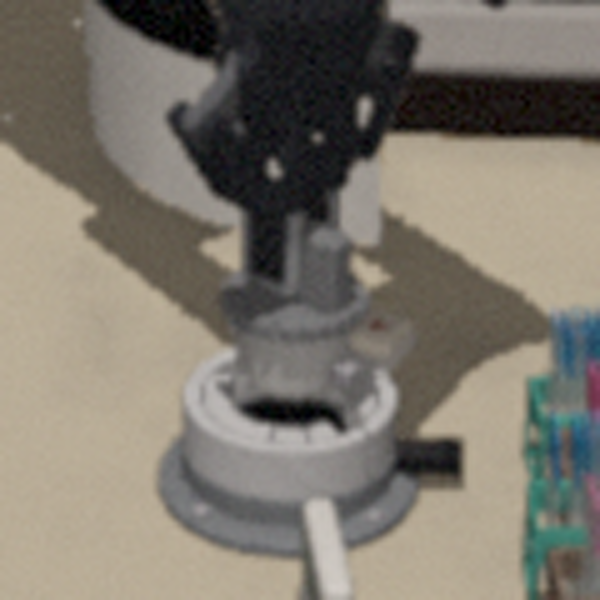

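Run:
```python
from h import *
crop('pics/w5.png','pics/w5c.png',225,135,200,150,4)
w=np.load('w5.npy');M=model('wrist',dict(eef_pos=w[:3],eef_rot=w[3:]))
im=cv2.imread('pics/w5c.png')
th=np.linspace(0,2*np.pi,60)
for r in(.045,.026,.037):
  p=proj(M,np.c_[.528+r*np.cos(th),-.3543+r*np.sin(th),0*th+.045])
  for a in p: cv2.circle(im,tuple(int(x) for x in ((a-[225,135]+.5)*4)),2,(0,0,255),-1)
a=np.radians(-38.54)
for s in(-7,7):
  for L in (26,36):
    P=np.array([.528-L*.001*np.cos(a)-s*.001*np.sin(a),-.3543-L*.001*np.sin(a)+s*.001*np.cos(a),.045]);p=proj(M,P)[0]
    cv2.circle(im,tuple(int(x) for x in ((p-[225,135]+.5)*4)),5,(0,200,0),-1)
cv2.imwrite('pics/w5o.png',im)
```

```text
(no output)
```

View pics/w5o.png

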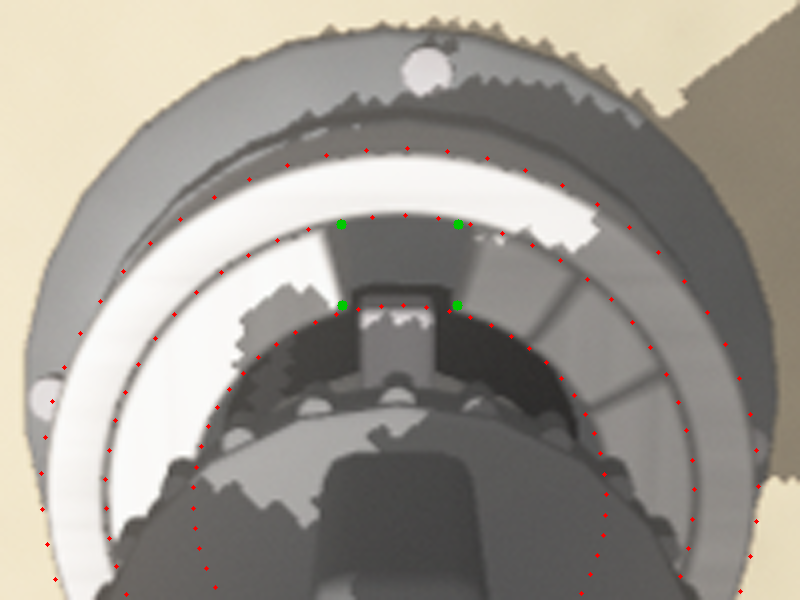

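View pics/w5c.png

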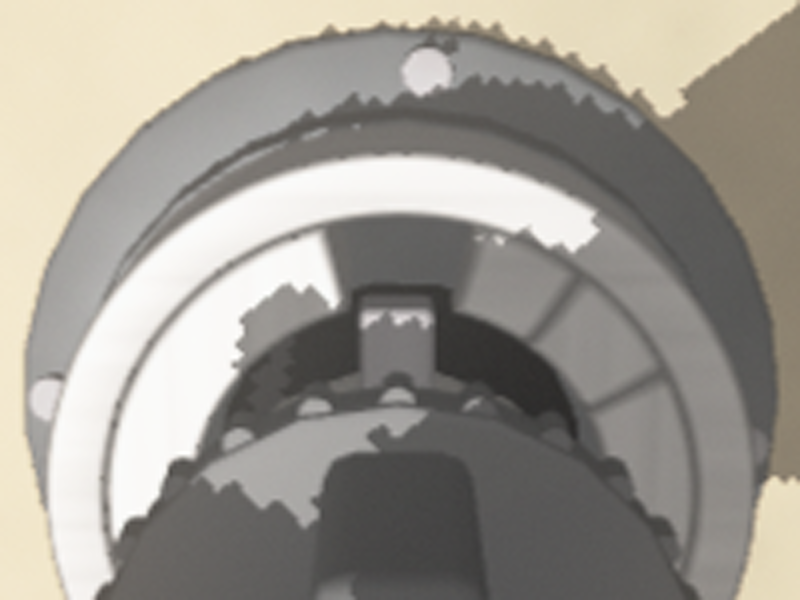

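Emit:
{"op": "step_arm", "data": {
  "xyz": [
    [0, 0, -5],
    [0, 0, -10],
    [0, 0, -13],
    [0, 0, -15],
    [0, 0, -15]
  ],
  "spin": [0, 0, 0, 0, 0],
  "fingers": [0, 0, 0, 0, 0]
}}

```text
time_s: 7.05
eef_pos: [0.5292, -0.3547, 0.0957]
eef_rot: [0.637, -0.306, 0.638, 0.306]
wrist_force: [0.4, 0.1, -2.4]
opening: 0.152
```

Emit:
{"op": "step_arm", "data": {
  "xyz": [
    [0, 0, -2],
    [0, 0, -4],
    [0, 0, -6],
    [0, 0, -6]
  ],
  "spin": [0, 0, 0, 0],
  "fingers": [0, 0, 0, 0]
}}

```text
time_s: 7.45
eef_pos: [0.5293, -0.3548, 0.0898]
eef_rot: [0.637, -0.306, 0.638, 0.306]
wrist_force: [0.4, 0.1, -2.6]
opening: 0.149
```

Emit:
{"op": "step_arm", "data": {
  "xyz": [
    [0, 0, -2],
    [0, 0, -4],
    [0, 0, -6],
    [0, 0, -8],
    [0, 0, -8]
  ],
  "spin": [0, 0, 0, 0, 0],
  "fingers": [0, 0, 0, 0, 0]
}}

```text
time_s: 7.95
eef_pos: [0.5296, -0.3551, 0.0827]
eef_rot: [0.638, -0.306, 0.637, 0.306]
wrist_force: [-1.4, 1.2, 3.9]
opening: 0.158
```

Emit:
{"op": "step_arm", "data": {
  "xyz": [
    [0, 0, -2],
    [0, 0, -4],
    [0, 0, -6],
    [0, 0, -6]
  ],
  "spin": [0, 0, 0, 0],
  "fingers": [0, 0, 0, 0]
}}

```text
time_s: 8.35
eef_pos: [0.5298, -0.3553, 0.0772]
eef_rot: [0.638, -0.306, 0.637, 0.306]
wrist_force: [-3.0, 2.9, 9.2]
opening: 0.152
```

Emit:
{"op": "step_arm", "data": {
  "xyz": [
    [-0.5, 0.4, 0],
    [-0.8, 0.6, -1],
    [-0.8, 0.6, -1]
  ],
  "spin": [0, 0, 0],
  "fingers": [0, 0, 0]
}}

```text
time_s: 8.65
eef_pos: [0.5296, -0.3551, 0.0769]
eef_rot: [0.638, -0.307, 0.637, 0.305]
wrist_force: [-1.5, 0.7, 8.7]
opening: 0.155
```

Emit:
{"op": "step_arm", "data": {
  "xyz": [
    [0, 0, 0],
    [0, 0, 0],
    [0, -0.1, 0],
    [-0.1, -0.2, 0],
    [-0.1, -0.2, 0]
  ],
  "spin": [-0.05, -0.1, -0.15, -0.2, -0.2],
  "fingers": [0, 0, 0, 0, 0]
}}

```text
time_s: 9.15
eef_pos: [0.5298, -0.3554, 0.0771]
eef_rot: [0.666, -0.241, 0.664, 0.239]
wrist_force: [0.2, 1.7, 8.7]
opening: 0.153
```

```bash
cat > st.py <<'E'
from h import *
o=ctrl.get_obs();q=o['eef_rot'];A=R.from_quat([q[1],q[2],q[3],q[0]]).as_matrix();print(o['eef_pos'].round(4),'jaw',np.degrees(np.arctan2(A[1,2],A[0,2])).round(2),o['wrist_force'].round(1),o['torque'].round(2),'tilt',A[:2,0].round(4))
E
python3 st.py
```

```text
[ 0.5298 -0.3554  0.0771] jaw 39.74 [0.2 1.7 8.7] [ 0.34  0.11 -0.09] tilt [ 0.0028 -0.0022]
```

Emit:
{"op": "step_arm", "data": {
  "xyz": [
    [0, 0, 0],
    [0, 0, 0],
    [-0.1, -0.1, 0],
    [-0.1, -0.2, 0],
    [-0.1, -0.2, 0],
    [-0.1, -0.3, 0],
    [-0.1, -0.3, 0]
  ],
  "spin": [-0.07, -0.14, -0.21, -0.28, -0.35, -0.4, -0.4],
  "fingers": [0, 0, 0, 0, 0, 0, 0]
}}

```text
time_s: 9.85
eef_pos: [0.5298, -0.3555, 0.0771]
eef_rot: [0.7, -0.104, 0.699, 0.103]
wrist_force: [-0.0, 2.7, 8.1]
opening: 0.151
```

```bash
python3 st.py
```

```text
[ 0.5298 -0.3555  0.0771] jaw 16.82 [-0.   2.7  8.1] [0.41 0.01 0.01] tilt [ 0.0029 -0.0019]
```

Emit:
{"op": "step_arm", "data": {
  "xyz": [
    [0, 0.3, 0],
    [0, 0.5, 0],
    [0, 0.5, 0],
    [0, 0.5, 0],
    [0, 0.5, 0]
  ],
  "spin": [-0.06, -0.12, -0.17, -0.2, -0.2],
  "fingers": [0, 0, 0, 0, 0]
}}

```text
time_s: 10.35
eef_pos: [0.5298, -0.3553, 0.0772]
eef_rot: [0.707, -0.034, 0.705, 0.032]
wrist_force: [0.1, 1.0, 8.5]
opening: 0.154
```

```bash
python3 st.py
```

```text
[ 0.5298 -0.3553  0.0772] jaw 5.4 [0.1 1.  8.5] [ 0.25  0.1  -0.04] tilt [ 0.003  -0.0025]
```

Emit:
{"op": "step_arm", "data": {
  "xyz": [
    [0, 0, 0],
    [0, 0, 0],
    [0, 0, 0],
    [0, 0, 0]
  ],
  "spin": [-0.02, -0.04, -0.06, -0.06],
  "fingers": [0, 0, 0, 0]
}}

```text
time_s: 10.75
eef_pos: [0.5298, -0.3554, 0.0772]
eef_rot: [0.708, -0.013, 0.706, 0.011]
wrist_force: [-1.4, 0.9, 8.0]
opening: 0.157
```

```bash
python3 st.py
```

```text
[ 0.5298 -0.3554  0.0772] jaw 1.99 [-1.4  0.9  8. ] [ 0.2   0.06 -0.01] tilt [ 0.0029 -0.0026]
```

Emit:
{"op": "step_arm", "data": {
  "xyz": [
    [0, 0, 0],
    [0, 0, 0],
    [0, 0, 0]
  ],
  "spin": [-0.02, -0.03, -0.03],
  "fingers": [0, 0, 0]
}}

```text
time_s: 11.05
eef_pos: [0.5293, -0.3553, 0.0771]
eef_rot: [0.708, -0.003, 0.706, 0.001]
wrist_force: [-2.3, 1.4, 9.0]
opening: 0.148
```

```bash
python3 st.py
```

```text
[ 0.5293 -0.3553  0.0771] jaw 0.3 [-2.3  1.4  9. ] [0.16 0.39 0.14] tilt [ 0.0018 -0.0024]
```

Emit:
{"op": "step_arm", "data": {
  "xyz": [
    [0, 0, 0],
    [0, 0, 0],
    [0, 0, 0]
  ],
  "spin": [-0.015, -0.03, -0.03],
  "fingers": [0, 0, 0]
}}

```text
time_s: 11.35
eef_pos: [0.5289, -0.3553, 0.0771]
eef_rot: [0.707, 0.008, 0.707, -0.009]
wrist_force: [-4.2, 1.0, 9.8]
opening: 0.149
```

```bash
python3 st.py
```

```text
[ 0.5289 -0.3553  0.0771] jaw -1.37 [-4.2  1.   9.8] [0.17 0.61 0.55] tilt [ 0.0009 -0.0023]
```

Emit:
{"op": "step_arm", "data": {
  "xyz": [
    [0, 0, 0],
    [0, 0, 1.5],
    [0, 0, 3],
    [0, 0, 4],
    [0, 0, 4]
  ],
  "spin": [0.01, 0.015, 0.015, 0.015, 0.015],
  "fingers": [0, 0, 0, 0, 0]
}}

```text
time_s: 11.85
eef_pos: [0.5289, -0.3551, 0.0799]
eef_rot: [0.707, 0.003, 0.707, -0.004]
wrist_force: [-0.5, -2.4, 5.9]
opening: 0.155
```

```bash
python3 st.py
```

```text
[ 0.5289 -0.3551  0.0799] jaw -0.57 [-0.5 -2.4  5.9] [-0.4   0.16  0.19] tilt [ 0.001  -0.0015]
```

Emit:
{"op": "step_arm", "data": {
  "xyz": [
    [0, 0, 0.8],
    [0, 0, 1.5],
    [0, 0, 1.5]
  ],
  "spin": [0, 0, 0],
  "fingers": [0, 0, 0]
}}

```text
time_s: 12.15
eef_pos: [0.5288, -0.3549, 0.0811]
eef_rot: [0.707, 0.003, 0.707, -0.004]
wrist_force: [-0.0, -4.4, 3.4]
opening: 0.151
```

```bash
python3 st.py
```

```text
[ 0.5288 -0.3549  0.0811] jaw -0.58 [-0.  -4.4  3.4] [-0.82 -0.2   0.25] tilt [ 0.0008 -0.0011]
```

Emit:
{"op": "step_arm", "data": {
  "xyz": [
    [0, -0.4, 0],
    [0, -0.6, 0],
    [0, -0.6, 0],
    [0, -0.6, 0],
    [0, -0.6, 0],
    [0, -0.6, 0]
  ],
  "spin": [0, 0, 0, 0, 0, 0],
  "fingers": [0, 0, 20, 30, 40, 40]
}}

```text
time_s: 12.75
eef_pos: [0.5281, -0.3542, 0.0801]
eef_rot: [0.707, 0.004, 0.707, -0.003]
wrist_force: [-0.1, -0.1, 0.0]
opening: 0.399
```

```bash
python3 st.py
python3 - <<'E'
from h import *
im=eyes.camera('wrist');cv2.imwrite('pics/w6.png',im[:,:,::-1])
E
```

```text
[ 0.5281 -0.3542  0.0801] jaw -0.57 [-0.1 -0.1  0. ] [-0.04 -0.02  0.03] tilt [-0.0011  0.0014]
```

View pics/w6.png

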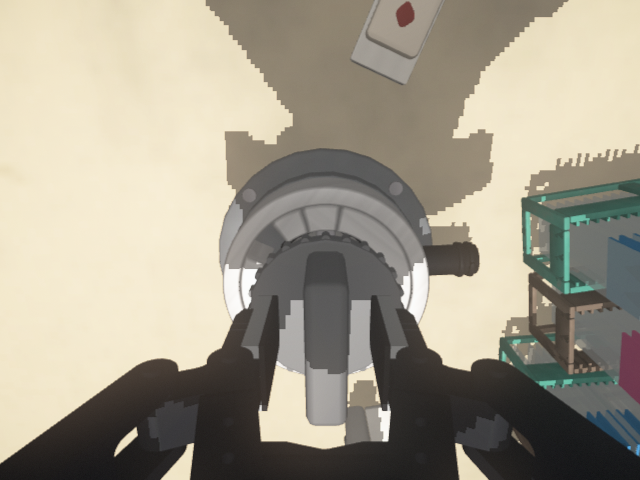

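Emit:
{"op": "step_arm", "data": {
  "xyz": [
    [0, 0, 15],
    [0, 0, 40],
    [0, 0, 75],
    [0, 0, 110],
    [0, 0, 140],
    [0, 0, 150],
    [0, 0, 150]
  ],
  "spin": [0, 0, 0, 0, 0, 0, 0],
  "fingers": [40, 40, 40, 40, 40, 40, 40]
}}

```text
time_s: 13.5
eef_pos: [0.5293, -0.3557, 0.2335]
eef_rot: [0.708, 0.002, 0.706, -0.005]
wrist_force: [-0.5, 0.2, -0.4]
opening: 0.397
```

Run:
```python
from h import *
o=ctrl.get_obs();w=np.r_[o['eef_pos'],o['eef_rot']];np.save('w7.npy',w);print(w)
im=eyes.camera('wrist');cv2.imwrite('pics/w7.png',im[:,:,::-1])
im=eyes.camera('side');cv2.imwrite('pics/s7.png',im[:,:,::-1])
crop('pics/s7.png','pics/s7c.png',270,280,110,110,6)
im=eyes.camera('top');cv2.imwrite('pics/t7.png',im[:,:,::-1])
crop('pics/w7.png','pics/w7c.png',230,140,190,150,4)
```

```text
[ 0.52930823 -0.35565623  0.23351516  0.7082579   0.00239096  0.70593449
 -0.00464002]
```

View pics/w7.png

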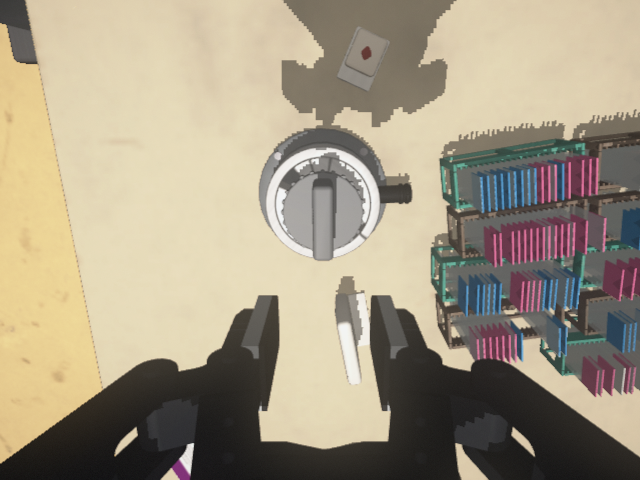

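View pics/s7c.png

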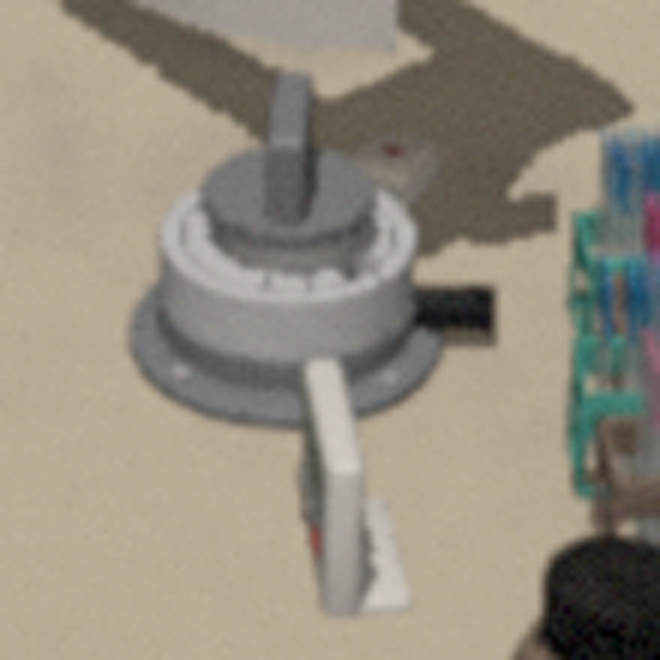

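View pics/w7c.png

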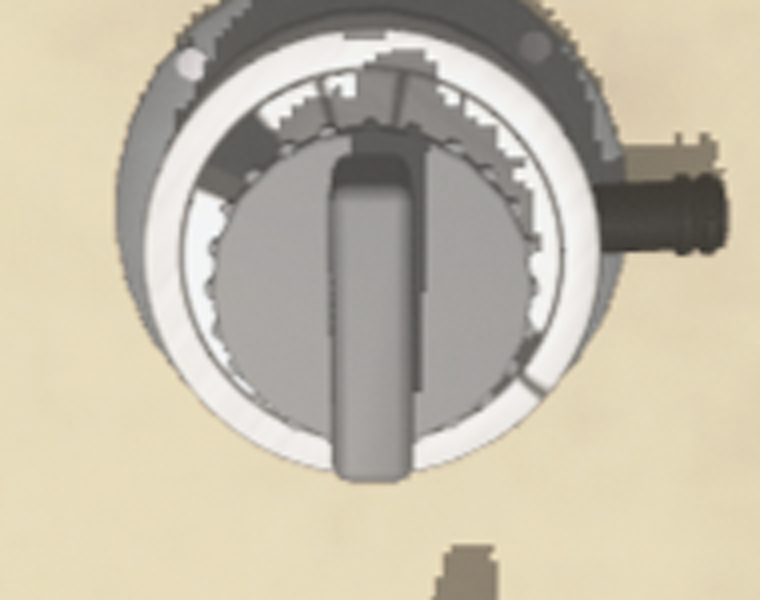

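Run:
```python
from h import *
M=model('side')
im=cv2.imread('pics/s7c.png')
S=lambda P:[tuple(int(x) for x in (p-[270,280]+.5)*6) for p in proj(M,P)]
th=np.linspace(0,2*np.pi,40)
for p in S(np.c_[.528+.045*np.cos(th),-.3543+.045*np.sin(th),0*th+.045]):cv2.circle(im,p,1,(0,0,255),-1)
for z,c in((.024,(0,160,0)),(.029,(255,0,0))):
  for p in S(np.c_[.528+.03*np.cos(th),-.3543+.03*np.sin(th),0*th+z+.04])+S([[.528+a,-.3543+b,z+.073] for a in(-.007,.007) for b in(-.026,.026)]):cv2.circle(im,p,2,c,-1)
cv2.imwrite('pics/s7o.png',im)
w=np.load('w7.npy');M=model('wrist',dict(eef_pos=w[:3],eef_rot=w[3:]))
for z in(.021,.024,.029):
  L=ray(M,230+330/4,140+300/4,z+.073);Rr=ray(M,230+411/4,140+300/4,z+.073);a=ray(M,230+215/4,140+270/4,z+.04);b=ray(M,230+532/4,140+270/4,z+.04);n=ray(M,230+372/4,140+187/4,z+.073);f=ray(M,230+372/4,140+481/4,z+.073)
  print(z,np.linalg.norm(L-Rr),np.linalg.norm(a-b),np.linalg.norm(n-f),(n+f)/2,(a+b)/2)
```

```text
0.021 0.013485696295468901 0.05886235973324858 0.05114453498500759 [ 0.52848918 -0.35660795  0.094     ] [ 0.52882325 -0.35278638  0.061     ]
0.024 0.013336858528237213 0.058283043901073556 0.05058006740198587 [ 0.52849628 -0.35576415  0.097     ] [ 0.5288263  -0.35207154  0.064     ]
0.029 0.013088795582851248 0.057317517514115075 0.04963928809694973 [ 0.52850812 -0.35435783  0.102     ] [ 0.52883137 -0.35088015  0.069     ]
```

View pics/s7o.png

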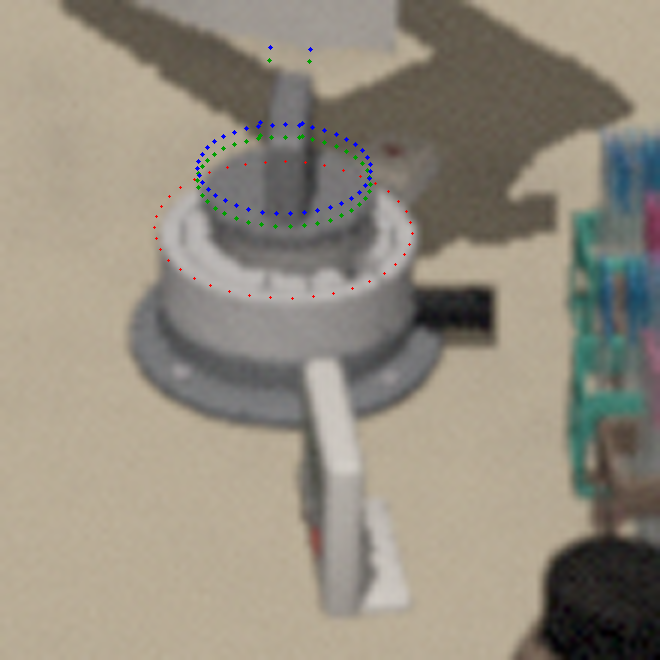

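View pics/t7.png

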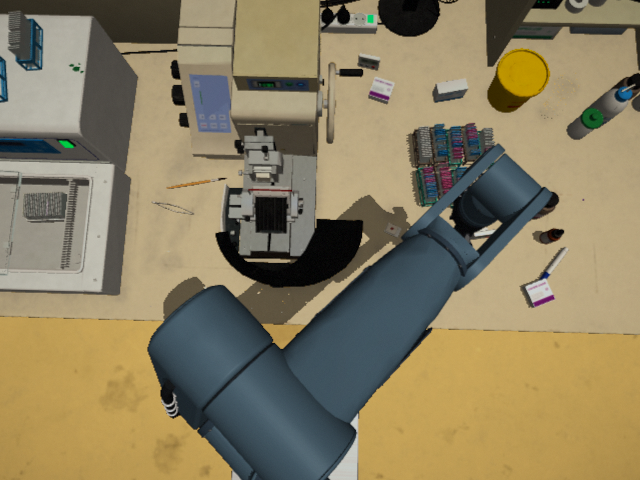

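```bash
python3 -c "
from bench import hand_in
print(hand_in())"
```

```text
the job is handed in; nothing more can be done
None
```

The filter cartridge is fitted in the base and appears locked. I handed the job in at about 14 s of the 72 s allowed. No verdict was reported.

**What I did:** I gripped the cartridge by its bar and found the slot line with the wrist camera, at about -38.5° from world x. The lugs dropped into the slots without contact force. I pressed the seat down about 9 mm with about 12 N, then turned it clockwise until the twist resistance rose to 0.55 N·m. I then eased off, let the spring lift it, opened the fingers and rose clear.

**Last checks:**
- **Turn:** the bar ended about 52° from the slots, against the nominal 50°. The small excess is within my measuring error and the play in the lugs.
- **Lift:** before I let go, the cartridge had risen to about 5 mm of seat travel, which is the locked value and too high to still be under the thick part of the lip.
- **Height:** in the side view after letting go, the cartridge sits about at the locked height. It reads 1–2 mm low against my projection, and the projected rim is slightly off too, so I put this down to calibration.
- **Forces:** the highest readings, taken at the end of each move, were about 12 N pressing, 4 N sideways and roughly 18 N at the lug on the stop, all well below 60 N.
- **Bystanders:** the block, timer and forceps look untouched. The arm partly hid the timer in the last overhead view, but the side view shows it standing. I did not measure their positions again.

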